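# Ratchet the bottle clamp tight

## Task

On the clamp that holds the red-capped sample bottle, lift the black lever clear of its serrations, swing it back anticlockwise (seen from above) by a quarter turn (three teeth), let it drop in again and turn it clockwise until the spindle reaches its end stop and the orange pad grips the bottle. Leave the lever down and the bottle upright in its seat, let go, and leave the clamp with the blue-capped bottle alone.

Things in the scene. Friction and masses are not known exactly. Their poses are not given: they have to be found in the camera images.
- clamp_red: Clamp with the red-capped bottle: fixed grey plate 190 x 100 x 12 mm, steel spindle and black lever at one end, bottle seat at the other. Origin on the desk under the vertical spindle axis; x points to the seat 95 mm away, z up. Two steel posts (8 mm thick, 80 tall, 38 mm from the axis) stop the lever's bar at about 115 and 255 deg anticlockwise from x. Stands left or right, turned up to 20 deg.
- knob_red (a point): Grip point on the axis of the red clamp lever's upright knob: 90 mm from the spindle axis, 80 mm above the desk while the lever is down. Knob 22 mm across from 60 to 91 mm high, cap 26 mm across up to 102 mm; fixed to a level bar 12 mm wide, top 60 mm high. Best taken from straight above, fingers closing square to the bar.
- hub_red (a point): Top centre of the lever's black hub (52 mm across), on the spindle axis, 60 mm above the desk with the lever down. Spring and weight hold the lever down with 3 to 6 N; it lifts at most 22 mm and is free of the serrations from 11 mm: lifted it swings freely, down it turns the spindle. 12 rounded teeth, 30 deg apart, 7 deg play: on crests it drops in after up to 20 deg of turning.
- spindle_red (a joint): Spindle rotation, rad, growing clockwise from above (tightening): 0 slack, 1.5 tight end stop; starts at 0 to 0.4. At the start the bar points 150 deg minus this, anticlockwise from the clamp's x; a post stops it near 0.6 unless the lever is reset. Friction takes 4 N at the knob and holds it where left. Pad moves 6 mm per rad, meets the bottle near 0.85, then presses by spring, up to 10 N.
- pad_red: Orange sprung pad of the red clamp, 28 mm wide, 22 mm high, that advances along the clamp's x onto the bottle. The body's origin lies within 10 mm of the spindle axis, on the desk, and moves along x with the pad.
- bottle_red: Loose white sample bottle with a red cap, 40 mm across and 69 mm tall, standing on the base plate in the vee seat of its clamp; origin at the centre of its underside, z up.
- knob_blue (a point): Knob of the other, identical clamp (blue-capped bottle), same point as knob_red. Not to be moved.
- bottle_blue: Bottle like bottle_red but with a blue cap, standing in the other clamp; origin at the centre of its underside. Not to be moved.
Not all that is in view belongs to the job. What is shaped like the bottle_red but green or purple is not meant.

How it is judged:
By the outcome, as a careful person would: the job done as asked, in the order asked, and still so for the second after the job is handed in, with the robot touching nothing.
It also fails if it takes over 46 s, if anything falls off the work surface, if the arm or the gripper's body presses on something with over 40 N, if the wrist force passes 120 N, or if a joint passes its speed limit or range.

## Robot

A 6-joint arm with a two-finger parallel gripper is mounted at the origin on the work surface. World frame = base frame: x ahead of the robot, y to its left, z up, the work surface at z = 0. Lengths are in m, angles in degrees, forces in N, time in s.
With the tool pointing down it reaches from about 0.25 to 0.725 m from the base axis. Payload 9.7 kg.
Tool frame: the origin (TCP) lies at the very end of the fingers, on their centre line; the grasp point (between the pads) lies 19 mm behind it (bot.grip_point_offset is the z of the grasp point in the tool frame, in m); z points along the fingers, x is the direction in which the jaws open and shut, and the axes are right-handed (so a half turn about z gives the same grasp; the last joint's range is limited). The gripper opens to 85 mm and grips with 20 to 120 N. Pads are 22 mm wide; open, the fingers measure 114 mm over their backs; the gripper's body (76 mm by 85 mm) begins 54 mm behind the grasp point. The pads swing forward as they close: fully open they stand 13 mm farther back than shut.
Start: joints at [0, 4.979, 10.078, 95.1, 0, 90], TCP at [0.55, -0, 0.231] pointing down, gripper open.
Joint ranges: [-179.16, 179.16], [-48.56, 103.87], [-65.8, 70.77], [-126.05, 130.52], [-82.76, 87.17], [-180, 180]. Speed limits (degrees/s): [127.2, 127.2, 147.25, 180, 180, 180].

## Interface

Orientations are given as [roll, pitch, yaw] about the fixed x, y, z axes, in that order (R = Rz(yaw) Ry(pitch) Rx(roll)).
In Python, from workcell import get_obs, viewer, job_done, bot gives the robot as it stands.
- The arm moves only by the shell command python3 -m handwheel 'ROWS' [FORCE]. ROWS is JSON, a list of rows, each a list of 5 numbers: the closure, from 0 (fully open) to 1 (shut), then the shift along the world's x, y, z in m, then the turn about the world's z in degrees. A call has 1 to 5 rows; each row is the pose to reach, as a shift and turn from the pose measured when the call began; what a row does not reach only later rows make up. A row lasts 1/10 s, in which the tool goes at most 50 mm and 8.59 degrees, less where a joint would pass 70% of its speed; a pose out of reach is approached as far as the arm can. A call with a gripper value outside its range is refused whole. The fingers move at their own pace and stop on an object; FORCE is the grip in N (left out, the last holds). Time passes only in rows, so rows that repeat a pose let the fingers close. It gives the time, the measured TCP pose, the force and the opening at its end, in the units of the state.
- get_obs(): the state, without advancing time (a new reading comes with each control period).
- viewer.camera(name): name is "scene" or "side" or "wrist"; returns a dict with "color" (420x560x3 uint8, blue, green, red), "K" (3x3 intrinsics, pixels), "origin" and "orientation" of the camera in the world. Camera axes: x right, y down, z forward; pixel columns grow to the right and rows downward; lengths in m; the calibration is good to about 2 mm. A picture is of the moment at which its call begins. There is no depth.
- job_done(): hands the job in, once; it reports no verdict.
The state is a dict: "time": time; "q": joint angles; "qd": joint speeds; "joint_efforts": joint torques, N m; "ee_pos": TCP position; "tcp_rot": TCP orientation; "wrist_force": force on the tool from outside, world axes, zero at the start; "torque": the same for the moment, N m; "opening": finger opening in m.
Only numpy, scipy, OpenCV 4.12 (cv2) and the standard library are available. Lean on these libraries where they do the work, as an engineer would, in place of code of your own. Each camera call takes 0.05 s, during which the arm holds its last target.

## Working session

There is one attempt and no reset: what is moved stays moved. The work goes in short steps, Python scripts to look and compute and a shell command to move; the robot and the scene stay as the last step left them, time stands still between calls to the robot, and variables do not carry over. Pictures are saved under pics/ and viewed, and the job is handed in when it is done.

```bash
ls; mkdir -p pics
python3 - <<'E'
from workcell import get_obs, viewer, bot
import cv2
print(get_obs()); print(bot.grip_point_offset)
for n in ["scene","side","wrist"]:
    c=viewer.camera(n); cv2.imwrite(f"pics/{n}0.png",c["color"]); print(n,c["K"],c["origin"],c["orientation"])
E
```

```text
pics
{'time': 0.0, 'q': array([ 2.76122769e-03,  5.01188344e+00,  1.00349111e+01,  9.51008023e+01,
       -7.17848098e-04,  8.99995936e+01]), 'qd': array([-0.04325733,  0.09006116,  0.00382585, -0.00842015, -0.04618378,
        0.04505109]), 'joint_efforts': array([ 7.68234549e-04, -5.20392072e+01,  4.64802504e+01,  1.63646933e-02,
        2.23589603e-05, -6.77332673e-05]), 'ee_pos': array([5.49765003e-01, 2.29238463e-05, 2.30579659e-01]), 'tcp_rot': array([1.79999283e+02, 7.77746102e-02, 3.16760723e-03]), 'wrist_force': array([0.38844525, 0.39560977, 0.32747093]), 'torque': array([-0.01273705, -0.00338919,  0.06014824]), 'opening': 0.08481951345237874}
-0.0187
scene [[419.5510859    0.         279.46433431]
 [  0.         419.5510859  215.99956461]
 [  0.           0.           1.        ]] [ 1.04593749 -0.25455288  0.85480301] [-144.71837248   -0.22020827   54.97945147]
side [[499.54335577   0.         278.11944212]
 [  0.         499.54335577 208.4338222 ]
 [  0.           0.           1.        ]] [0.16350692 0.73685857 0.86418893] [-133.93292408    0.46771757 -147.57539987]
wrist [[311.46986614   0.         280.44284385]
 [  0.         311.46986614 209.16906112]
 [  0.           0.           1.        ]] [0.54973091 0.07032999 0.37325917] [ 1.64062070e+02  1.24213683e-01 -1.97765837e-02]
```

View pics/scene0.png

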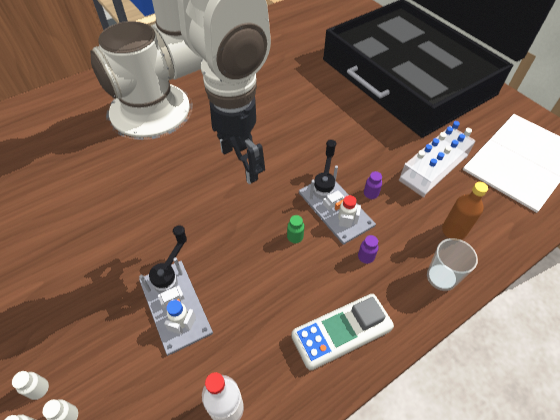

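View pics/side0.png

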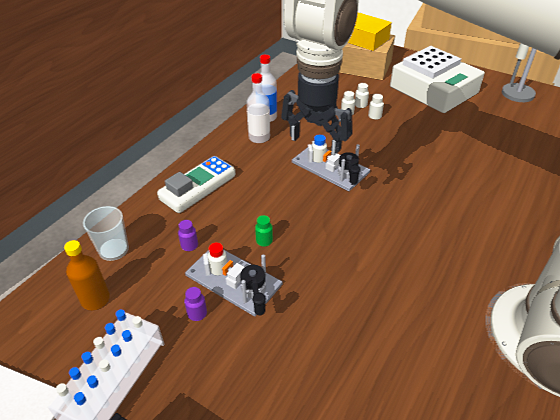

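View pics/wrist0.png

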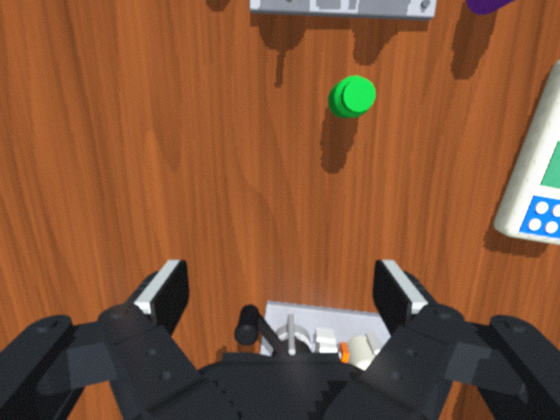

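The red clamp is at scene (337,205) and side (235,275). The blue clamp is at scene (175,300) and side (330,165). These could be taken for the bottle: the large red-capped bottle at scene (222,395), the green bottle at (296,229), and the purple ones at (373,185) and (369,248). For the knob, the blue clamp's at scene (179,234). I choose the lever at scene (330,150), side (258,300). Next I take close crops.

Run:
```python
import cv2,numpy as np
a=cv2.imread("pics/scene0.png")[125:250,280:400]; b=cv2.imread("pics/side0.png")[225:325,175:295]
a=cv2.resize(a,None,fx=4,fy=4,interpolation=2)
b=cv2.resize(b,None,fx=4,fy=4,interpolation=2)
cv2.imwrite("pics/cropA.png",a);cv2.imwrite("pics/cropB.png",b)
```

```text
(no output)
```

View pics/cropA.png

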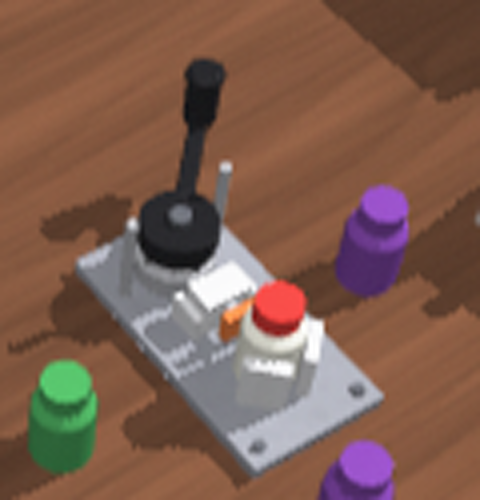

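View pics/cropB.png

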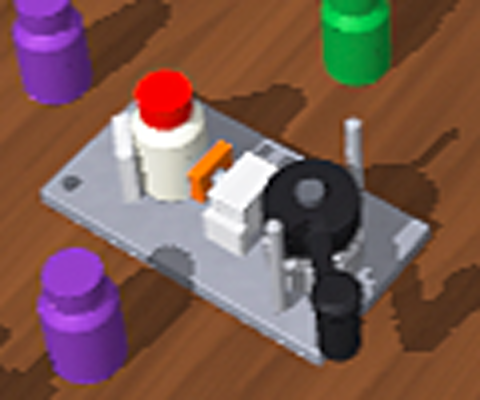

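```bash
cat > h.py <<'E'
import numpy as np, cv2
from scipy.spatial.transform import Rotation as R
def ray(c,p):
    d=np.linalg.inv(c["K"])@np.array([p[0],p[1],1.]); return np.array(c["origin"]), R.from_euler('xyz',c["orientation"],degrees=True).as_matrix()@(d/np.linalg.norm(d))
def onz(c,p,z):
    o,d=ray(c,p); return o+d*(z-o[2])/d[2]
def tri(c1,p1,c2,p2):
    o1,d1=ray(c1,p1);o2,d2=ray(c2,p2)
    s=np.linalg.lstsq(np.c_[d1,-d2],o2-o1,rcond=None)[0]
    a=o1+s[0]*d1;b=o2+s[1]*d2
    return (a+b)/2,np.linalg.norm(a-b)
def proj(c,P):
    v=c["K"]@(R.from_euler('xyz',c["orientation"],degrees=True).as_matrix().T@(np.array(P)-c["origin"])); return v[:2]/v[2]
E
python3 - <<'E'
from h import *
from workcell import viewer
np.set_printoptions(precision=4,suppress=True)
s=viewer.camera("scene");t=viewer.camera("side")
P={}
for n,a,b,z in [("knob",(331.75,142.5),(259.3,297),.102),("hub",(325,178.3),(253,272.5),.06),("cap",(350,199),(216.3,247),.081)]:
    x,e=tri(s,a,t,b);P[n]=x; print(n,x,e,onz(s,a,z),onz(t,b,z))
k,h,c=[P[i][:2] for i in("knob","hub","cap")]
ang=lambda v:np.degrees(np.arctan2(v[1],v[0]))
print(ang(c-h),np.linalg.norm(c-h),ang(k-h),np.linalg.norm(k-h), ang(k-h)-ang(c-h))
E
```

```text
knob [0.498  0.2913 0.0997] 0.0042504149357118215 [0.5013 0.2909 0.102 ] [0.4955 0.2911 0.102 ]
hub [0.5585 0.226  0.0632] 0.0034800064984032856 [0.5579 0.229  0.06  ] [0.5589 0.2227 0.06  ]
cap [0.6528 0.2228 0.0822] 0.0033464859920256974 [0.6534 0.2246 0.081 ] [0.6523 0.2209 0.081 ]
-1.9572116378727848 0.09433212935611693 132.84647642517518 0.08903845257327776 134.80368806304796
```

Heights, the 95 mm seat distance and the 90 mm knob radius all agree. The clamp's x axis points about -2° in the world and the bar about 133°, so spindle ≈ 0.26 rad. I move above the knob with yaw 43°.

```bash
python3 -m handwheel '[[0,-0.01,0.05,0,8],[0,-0.02,0.1,0,16],[0,-0.03,0.15,0,24],[0,-0.04,0.2,0,32],[0,-0.05,0.24,0,40]]' 50; python3 -m handwheel '[[0,-0.002,0.045,-0.01,3],[0,-0.002,0.051,-0.03,3],[0,-0.002,0.051,-0.04,3],[0,-0.002,0.051,-0.04,3]]'
python3 - <<'E'
from h import *
from workcell import viewer,get_obs
np.set_printoptions(precision=4,suppress=True)
o=get_obs();print(o["time"],o["ee_pos"],o["tcp_rot"],o["q"],o["wrist_force"])
for n in("wrist","scene","side"):
    c=viewer.camera(n);cv2.imwrite(f"pics/{n}1.png",c["color"]);
    print(n,proj(c,[.498,.291,.102]),proj(c,[.5585,.2255,.06]))
    if n=="scene":print("green",onz(c,(296.5,218),.069),"purple",onz(c,(376,175),.069))
E
```

```text
time: 0.75
ee_pos: [0.4991, 0.2421, 0.2309]
tcp_rot: [-180.0, 0.0, 40.3]
wrist_force: [0.1, 0.1, -0.2]
opening: 0.0852
time: 1.15
ee_pos: [0.4965, 0.2924, 0.1892]
tcp_rot: [-180.0, 0.2, 43.3]
wrist_force: [-0.4, -0.3, 0.2]
opening: 0.0854
1.15 [0.4965 0.2924 0.1892] [-179.9673    0.2072   43.3375] [30.5008  8.1295  8.8462 90.926  -0.0142 77.1633] [-0.3572 -0.3324  0.2215]
wrist [280.9709 217.8101] [280.0712 291.6498]
scene [330.9416 141.7203] [324.0327 179.0756]
green [0.6192 0.0957 0.069 ] purple [0.627  0.3336 0.069 ]
side [258.1981 296.3695] [252.3702 273.4888]
```

View pics/wrist1.png

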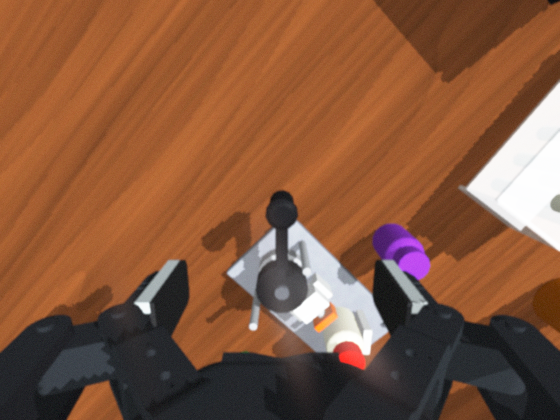

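View pics/side1.png

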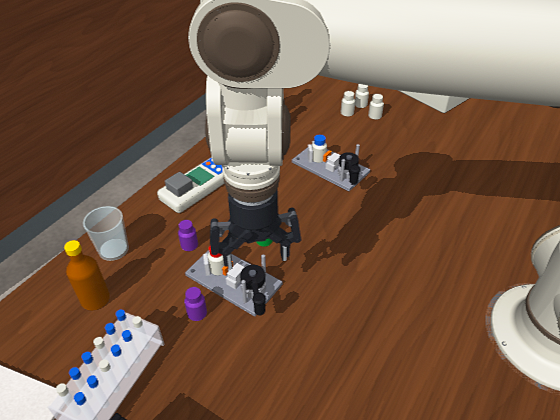

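Run:
```python
from h import *
from workcell import viewer
c=viewer.camera("wrist");np.set_printoptions(precision=4,suppress=True)
im=c["color"][180:330,220:380];cv2.imwrite("pics/cw.png",cv2.resize(im,None,fx=4,fy=4,interpolation=2))
g=cv2.cvtColor(c["color"],cv2.COLOR_BGR2GRAY)
```

```text
(no output)
```

View pics/cw.png

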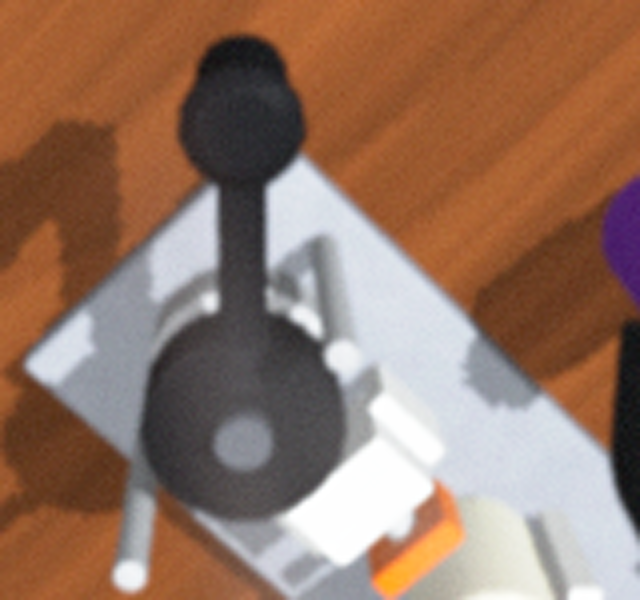

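Run:
```python
from h import *
from workcell import viewer
c=viewer.camera("wrist");np.set_printoptions(precision=4,suppress=True)
k=onz(c,(280.5,210.5),.102);h=onz(c,(280.5,290.25),.061);print(k,h,c["origin"],c["orientation"])
v=k-h;print(np.hypot(*v[:2]),np.degrees(np.arctan2(v[1],v[0])))
```

```text
[0.4959 0.2945 0.102 ] [0.5602 0.2261 0.061 ] [0.4494 0.3435 0.3347] [164.0614  -0.0629  43.231 ]
0.09387150902047196 133.2657478828996
```

Three estimates agree within about 2–3 mm, and the TCP is already over the knob. I go down and close.

```bash
python3 -m handwheel '[[0,0,0,-0.04,0],[0,0,0,-0.08,0],[0,0,0,-0.11,0],[0,0,0,-0.126,0],[0,0,0,-0.126,0]]' 60;python3 -m handwheel '[[0.6,0,0,0,0],[1,0,0,0,0],[1,0,0,0,0],[1,0,0,0,0],[1,0,0,0,0]]' 60;python3 -m handwheel '[[1,0,0,0,0],[1,0,0,0,0],[1,0,0,0,0]]' 60
```

```text
time: 1.9
ee_pos: [0.4969, 0.2912, 0.0641]
tcp_rot: [-180.0, 0.1, 43.2]
wrist_force: [-0.0, -0.8, -0.1]
opening: 0.0849
time: 2.4
ee_pos: [0.4972, 0.2916, 0.065]
tcp_rot: [-180.0, 0.0, 43.2]
wrist_force: [-1.1, 1.2, 3.2]
opening: 0.0235
time: 2.7
ee_pos: [0.4972, 0.2916, 0.0651]
tcp_rot: [-180.0, 0.0, 43.2]
wrist_force: [-0.2, 0.6, 1.8]
opening: 0.0232
```

Opening 23 mm, so it holds the knob (22 mm). Lift 16 mm.

```bash
python3 -m handwheel '[[1,0,0,0.006,0],[1,0,0,0.012,0],[1,0,0,0.016,0],[1,0,0,0.016,0],[1,0,0,0.016,0]]' 60
python3 - <<'E'
from h import *
from workcell import viewer
c=viewer.camera("side");cv2.imwrite("pics/side2.png",cv2.resize(c["color"][200:340,160:320],None,fx=4,fy=4,interpolation=2))
c=viewer.camera("wrist");cv2.imwrite("pics/wrist2.png",c["color"])
E
```

```text
time: 3.2
ee_pos: [0.4972, 0.2914, 0.0809]
tcp_rot: [-180.0, 0.1, 43.2]
wrist_force: [3.1, -3.0, -5.6]
opening: 0.0232
```

View pics/side2.png

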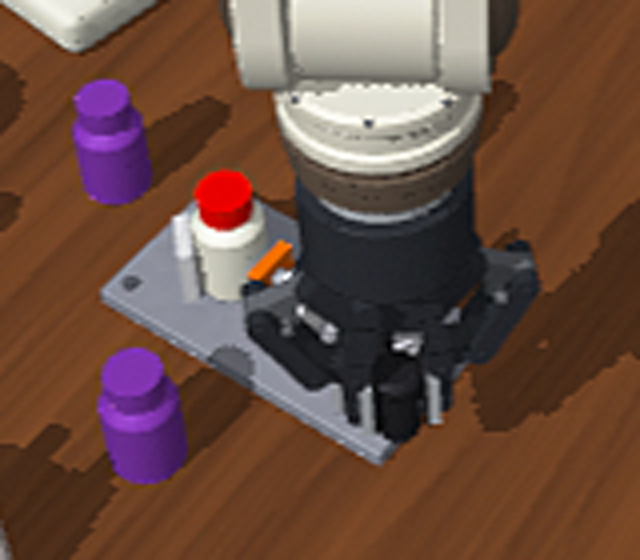

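View pics/wrist2.png

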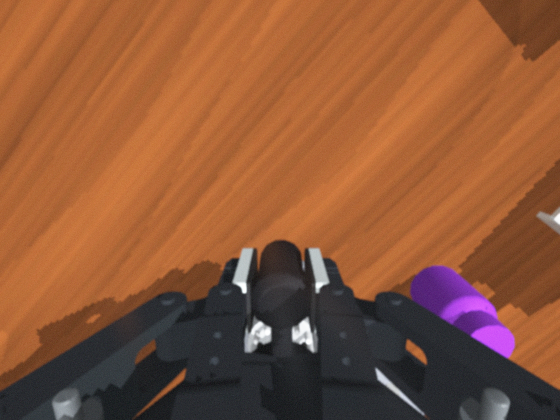

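Lifted 16 mm with -5.6 N on the wrist, as expected from the spring. Work out the arc.

```bash
cat > arc.py <<'E'
import sys,numpy as np
a0=float(sys.argv[1])
from workcell import get_obs
o=get_obs(); p=o["ee_pos"][:2]; C=np.array([.5588,.2256]); v=p-C
print("now ang %.1f r %.4f yaw-ang %.1f"%(np.degrees(np.arctan2(v[1],v[0])),np.hypot(*v),o["tcp_rot"][2]), o["time"])
for a in map(float,sys.argv[2:]):
    t=np.radians(a); d=C+.09*np.array([np.cos(t),np.sin(t)])-p; print(a,d.round(4),round(a-90-o["tcp_rot"][2],1))
E
python3 arc.py 0 140.5 148 155.5 163
```

```text
now ang 133.1 r 0.0902 yaw-ang 43.2 3.3
140.5 [-0.0078 -0.0086] 7.3
148.0 [-0.0147 -0.0181] 14.8
155.5 [-0.0203 -0.0285] 22.3
163.0 [-0.0245 -0.0395] 29.8
```

```bash
python3 -m handwheel '[[1,-0.0078,-0.0086,0,7.5],[1,-0.0147,-0.0181,0,15],[1,-0.0203,-0.0285,0,22.5],[1,-0.0245,-0.0395,0,30],[1,-0.0245,-0.0395,0,30]]' 60; python3 arc.py 0 170.5 178 185.5 193
```

```text
time: 3.8
ee_pos: [0.4728, 0.2513, 0.0809]
tcp_rot: [180.0, 0.0, 73.4]
wrist_force: [6.3, -0.9, -5.1]
opening: 0.0235
now ang 163.4 r 0.0898 yaw-ang 73.4 3.8
170.5 [-0.0027 -0.0108] 7.1
178.0 [-0.0039 -0.0225] 14.6
185.5 [-0.0036 -0.0343] 22.1
193.0 [-0.0017 -0.0459] 29.6
```

```bash
python3 -m handwheel '[[1,-0.0027,-0.0108,0,7.2],[1,-0.0039,-0.0225,0,14.6],[1,-0.0036,-0.0343,0,22.1],[1,-0.0017,-0.0459,0,29.6],[1,-0.0017,-0.0459,0,29.6]]' 60; python3 arc.py 0 200.5 208 215.5 223
```

```text
time: 4.3
ee_pos: [0.4719, 0.2052, 0.0812]
tcp_rot: [179.9, -0.0, 103.3]
wrist_force: [5.7, 2.1, -6.0]
opening: 0.0232
now ang -166.8 r 0.0893 yaw-ang 103.3 4.3
200.5 [ 0.0026 -0.0111] 7.2
208.0 [ 0.0075 -0.0218] 14.7
215.5 [ 0.0136 -0.0318] 22.2
223.0 [ 0.0211 -0.0409] 29.7
```

```bash
python3 -m handwheel '[[1,0.0026,-0.0111,0,7.3],[1,0.0075,-0.0218,0,14.7],[1,0.0136,-0.0318,0,22.2],[1,0.0211,-0.0409,0,29.7],[1,0.0211,-0.0409,0,29.7]]' 60; python3 arc.py 0 223
python3 - <<'E'
from h import *
from workcell import viewer
c=viewer.camera("side");cv2.imwrite("pics/side3.png",cv2.resize(c["color"][160:340,160:340],None,fx=3,fy=3,interpolation=2))
c=viewer.camera("scene");cv2.imwrite("pics/scene3.png",cv2.resize(c["color"][80:260,240:400],None,fx=3,fy=3,interpolation=2))
E
```

```text
time: 4.8
ee_pos: [0.4941, 0.1646, 0.0814]
tcp_rot: [179.7, -0.1, 133.2]
wrist_force: [4.6, 4.7, -5.4]
opening: 0.023
now ang -136.7 r 0.0889 yaw-ang 133.2 4.8
223.0 [-0.0011 -0.0004] -0.2
```

View pics/side3.png

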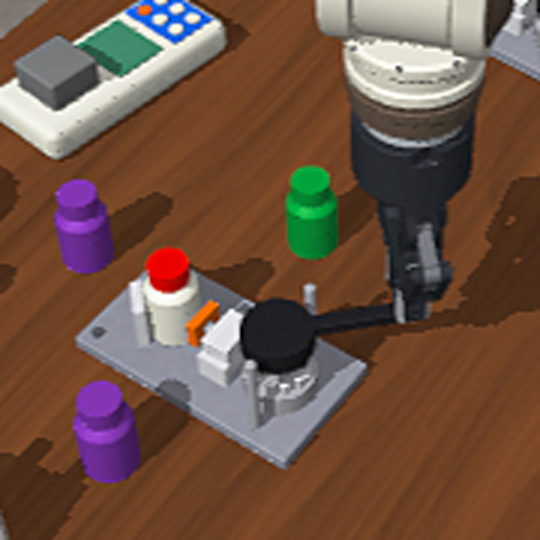

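View pics/scene3.png

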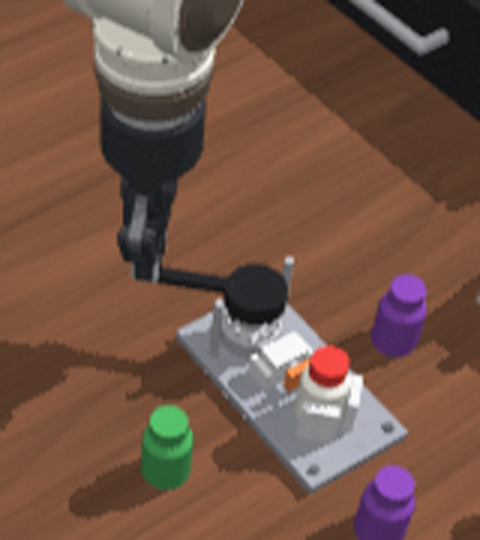

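The hub is raised with the serrations showing below it, and the bar has swung a quarter turn. Lower it.

```bash
python3 -m handwheel '[[1,0,0,-0.005,0],[1,0,0,-0.01,0],[1,0,0,-0.0155,0],[1,0,0,-0.0155,0]]' 60; python3 arc.py 0 216 209 202 195
```

```text
time: 5.3
ee_pos: [0.4935, 0.1653, 0.0652]
tcp_rot: [179.7, -0.1, 133.0]
wrist_force: [5.8, 3.1, -4.5]
opening: 0.0233
now ang -137.3 r 0.0889 yaw-ang 133.0 5.3
216.0 [-0.0075  0.0074] -7.0
209.0 [-0.0134  0.0167] -14.0
202.0 [-0.0181  0.0266] -21.0
195.0 [-0.0216  0.037 ] -28.0
```

```bash
python3 -m handwheel '[[1,0,0,-0.0015,0],[1,0,0,-0.0015,0]]' 60
python3 - <<'E'
from h import *
from workcell import viewer
c=viewer.camera("side");cv2.imwrite("pics/side4.png",cv2.resize(c["color"][200:340,180:320],None,fx=4,fy=4,interpolation=2))
E
python3 arc.py 0 216 209 202 195
```

```text
time: 5.5
ee_pos: [0.4934, 0.165, 0.0645]
tcp_rot: [179.7, -0.1, 133.0]
wrist_force: [0.5, 0.1, 5.0]
opening: 0.0234
now ang -137.2 r 0.0890 yaw-ang 133.0 5.55
216.0 [-0.0075  0.0076] -7.0
209.0 [-0.0134  0.0168] -14.0
202.0 [-0.0181  0.0268] -21.0
195.0 [-0.0216  0.0372] -28.0
```

View pics/side4.png

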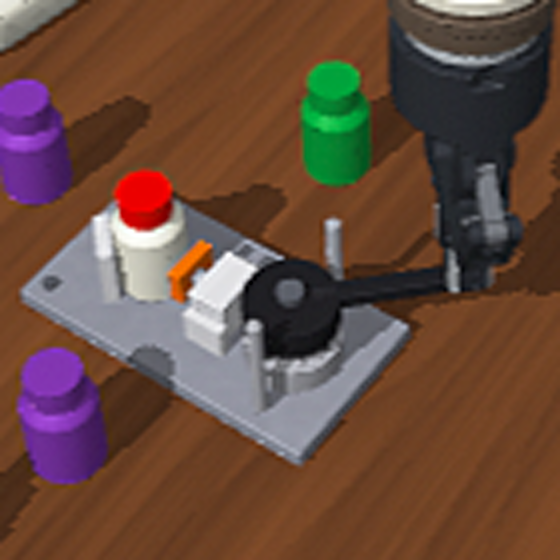

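Down: the spindle end shows above the hub again, contact gives +5 N, and z is back to the start value. Turn clockwise, watching the force.

```bash
python3 -m handwheel '[[1,-0.0075,0.0076,0,-7],[1,-0.0134,0.0168,0,-14],[1,-0.0181,0.0268,0,-21],[1,-0.0216,0.0372,0,-28],[1,-0.0216,0.0372,0,-28]]' 60; python3 arc.py 0 188 181 174 167
```

```text
time: 6.05
ee_pos: [0.4723, 0.2032, 0.0649]
tcp_rot: [179.6, -0.1, 104.8]
wrist_force: [5.5, 0.4, -2.8]
opening: 0.0234
now ang -165.5 r 0.0893 yaw-ang 104.8 6.05
188.0 [-0.0026  0.0098] -6.8
181.0 [-0.0035  0.0208] -13.8
174.0 [-0.003   0.0318] -20.8
167.0 [-0.0012  0.0426] -27.8
```

Run:
```python
from h import *
from workcell import viewer
c=viewer.camera("side");cv2.imwrite("pics/side5.png",cv2.resize(c["color"][220:320,180:290],None,fx=5,fy=5,interpolation=2))
c=viewer.camera("scene")["color"];b=cv2.imread("pics/scene0.png")
f=lambda i:cv2.resize(i[170:220,300:370],None,fx=5,fy=5,interpolation=2)
cv2.imwrite("pics/cmp5.png",np.hstack([f(b),f(c)]))
m=lambda i:cv2.inRange(cv2.cvtColor(i,cv2.COLOR_BGR2HSV),(8,170,140),(18,255,255))
s=viewer.camera("side")["color"]
for n,i,r in(("scene",b,(170,230,310,380)),("scene",c,(170,230,310,380)),("side",cv2.imread("pics/side0.png"),(230,300,200,270)),("side",s,(230,300,200,270))):
    y,x=np.nonzero(m(i)[r[0]:r[1],r[2]:r[3]]);print(n,len(x),x.mean()+r[2],y.mean()+r[0])
```

```text
scene 19 336.7368421052632 206.31578947368422
scene 9 337.8888888888889 204.77777777777777
side 211 235.33649289099526 250.38388625592418
side 58 224.89655172413794 265.7413793103448
```

View pics/side5.png

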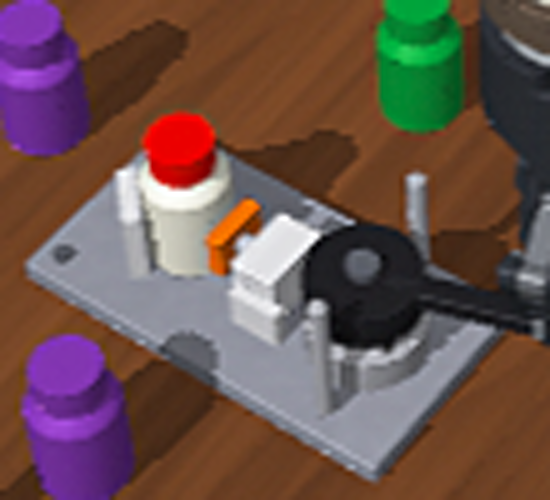

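View pics/cmp5.png

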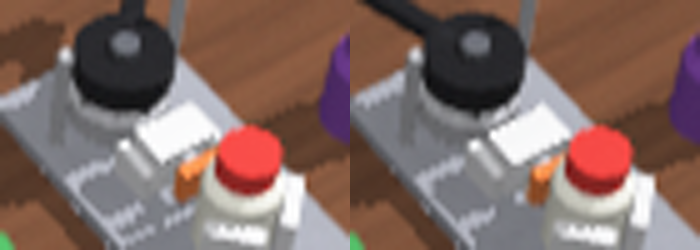

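The pad has advanced, so the lever is engaged. Continue.

```bash
python3 -m handwheel '[[1,-0.0026,0.0098,-0.001,-6.8],[1,-0.0035,0.0208,-0.001,-13.8],[1,-0.003,0.0318,-0.001,-20.8],[1,-0.0012,0.0426,-0.001,-27.8],[1,-0.0012,0.0426,-0.001,-27.8]]' 60; python3 arc.py 0 162 158 154 150 147
```

```text
time: 6.7
ee_pos: [0.4713, 0.2461, 0.0645]
tcp_rot: [179.6, -0.1, 77.2]
wrist_force: [-1.6, -1.0, 4.8]
opening: 0.0231
now ang 166.8 r 0.0899 yaw-ang 77.2 6.7
162.0 [0.0019 0.0073] -5.2
158.0 [0.0041 0.0132] -9.2
154.0 [0.0066 0.019 ] -13.2
150.0 [0.0096 0.0245] -17.2
147.0 [0.0121 0.0285] -20.2
```

Go on in slower steps towards the stop.

```bash
python3 -m handwheel '[[1,0.0019,0.0073,0,-5.2],[1,0.0041,0.0132,0,-9.2],[1,0.0041,0.0132,0,-9.2]]' 60; python3 arc.py 0 155 152 149; python3 -m handwheel '[[1,0.0012,0.003,0,-2],[1,0.0025,0.006,0,-4],[1,0.0025,0.006,0,-4]]' 60; python3 arc.py 0 152 150 148 146
```

```text
time: 7.0
ee_pos: [0.4753, 0.2592, 0.0647]
tcp_rot: [179.6, -0.1, 68.1]
wrist_force: [0.3, -1.7, 3.7]
opening: 0.0231
now ang 158.1 r 0.0900 yaw-ang 68.1 7.0
155.0 [0.0019 0.0045] -3.1
152.0 [0.004  0.0087] -6.1
149.0 [0.0063 0.0128] -9.1
time: 7.3
ee_pos: [0.4777, 0.2646, 0.0647]
tcp_rot: [179.6, -0.1, 64.3]
wrist_force: [-0.6, -1.5, 2.1]
opening: 0.0239
now ang 154.3 r 0.0900 yaw-ang 64.3 7.3
152.0 [0.0016 0.0032] -2.3
150.0 [0.0031 0.006 ] -4.3
148.0 [0.0048 0.0087] -6.3
146.0 [0.0065 0.0113] -8.3
```

```bash
python3 -m handwheel '[[1,0.0016,0.0032,0,-2.3],[1,0.0031,0.006,0,-4.3],[1,0.0031,0.006,0,-4.3]]' 60; python3 arc.py 0 148 146 144 142
```

```text
time: 7.6
ee_pos: [0.4806, 0.2703, 0.0647]
tcp_rot: [179.6, -0.0, 60.2]
wrist_force: [-0.9, -1.9, 4.0]
opening: 0.0234
now ang 150.2 r 0.0900 yaw-ang 60.2 7.6
148.0 [0.0018 0.003 ] -2.2
146.0 [0.0035 0.0056] -4.2
144.0 [0.0054 0.0082] -6.2
142.0 [0.0072 0.0107] -8.2
```

```bash
python3 -m handwheel '[[1,0.0018,0.003,0,-2.2],[1,0.0035,0.0056,0,-4.2],[1,0.0035,0.0056,0,-4.2]]' 60; python3 arc.py 0 144 142 140 138
```

```text
time: 7.9
ee_pos: [0.4838, 0.2755, 0.0647]
tcp_rot: [179.6, -0.0, 56.2]
wrist_force: [-2.9, -1.8, 4.4]
opening: 0.0231
now ang 146.3 r 0.0901 yaw-ang 56.2 7.9
144.0 [0.0022 0.003 ] -2.2
142.0 [0.0041 0.0055] -4.2
140.0 [0.006  0.0079] -6.2
138.0 [0.0081 0.0103] -8.2
```

```bash
python3 -m handwheel '[[1,0.0022,0.003,0,-2.2],[1,0.0041,0.0055,0,-4.2],[1,0.0041,0.0055,0,-4.2]]' 60; python3 arc.py 0 140 138 136
python3 - <<'E'
from h import *
from workcell import viewer
c=viewer.camera("side");cv2.imwrite("pics/side6.png",cv2.resize(c["color"][220:320,180:290],None,fx=5,fy=5,interpolation=2))
c=viewer.camera("scene");cv2.imwrite("pics/scene6.png",cv2.resize(c["color"][120:250,280:400],None,fx=4,fy=4,interpolation=2))
E
```

```text
time: 8.2
ee_pos: [0.486, 0.2792, 0.0643]
tcp_rot: [179.7, 0.3, 52.1]
wrist_force: [-9.9, -9.8, 8.7]
opening: 0.0234
now ang 143.6 r 0.0904 yaw-ang 52.1 8.2
140.0 [0.0038 0.0043] -2.1
138.0 [0.0059 0.0066] -4.1
136.0 [0.0081 0.0089] -6.1
```

View pics/side6.png

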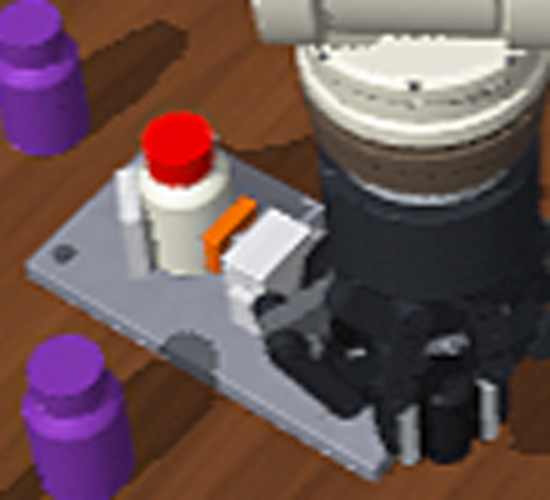

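View pics/scene6.png

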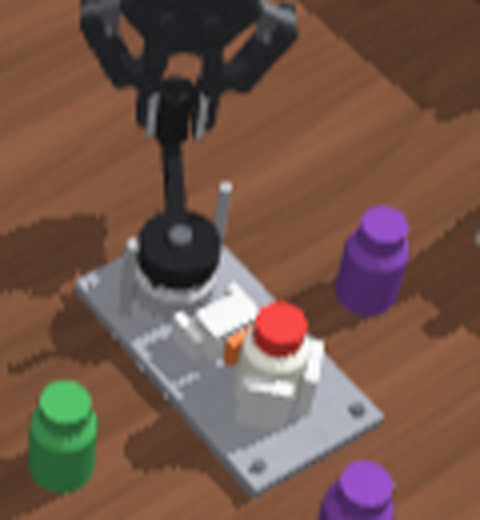

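The force jumped from 3 to 14 N at bar angle 143.6°, near the predicted stop (145–152°) and 30° short of the post. I press slightly further to confirm.

```bash
python3 -m handwheel '[[1,0.0022,0.003,0,-0.5],[1,0.0022,0.003,0,-0.5],[1,0.0022,0.003,0,-0.5]]' 60; python3 arc.py 0 140
```

```text
time: 8.6
ee_pos: [0.4861, 0.2798, 0.064]
tcp_rot: [179.7, 0.6, 51.9]
wrist_force: [-11.3, -11.4, 9.6]
opening: 0.0231
now ang 143.3 r 0.0907 yaw-ang 51.9 8.6
140.0 [0.0037 0.0037] -1.9
```

Firm stop: 3.7 mm commanded, 0.6 mm moved, force 16 N. Relax, open, retreat upward.

```bash
python3 -m handwheel '[[1,0,0,0.0005,0],[1,0,0,0.0005,0]]' 30; python3 -m handwheel '[[0.7,0,0,0,0],[0.4,0,0,0,0],[0,0,0,0,0],[0,0,0,0,0],[0,0,0,0,0]]'; python3 -m handwheel '[[0,0,0,0,0],[0,0,0,0.03,0],[0,0,0,0.07,0],[0,0,0,0.11,0],[0,0,0,0.13,0]]'; python3 -m handwheel '[[0,-0.04,-0.02,0.03,0],[0,-0.08,-0.04,0.06,0],[0,-0.11,-0.07,0.09,0],[0,-0.11,-0.11,0.1,0],[0,-0.11,-0.15,0.1,0]]'
python3 - <<'E'
from h import *
from workcell import viewer
S=viewer.camera("side");c=S;cv2.imwrite("pics/side7.png",c["color"])
cv2.imwrite("pics/side7c.png",cv2.resize(c["color"][220:330,180:300],None,fx=5,fy=5,interpolation=2))
c=viewer.camera("scene");cv2.imwrite("pics/scene7.png",cv2.resize(c["color"][120:250,280:400],None,fx=4,fy=4,interpolation=2))
E
```

```text
time: 8.8
ee_pos: [0.4852, 0.2782, 0.0644]
tcp_rot: [179.7, 0.8, 52.1]
wrist_force: [-3.9, -8.1, 5.2]
opening: 0.0234
time: 9.3
ee_pos: [0.4853, 0.2783, 0.0643]
tcp_rot: [179.7, 0.8, 52.2]
wrist_force: [-0.0, 0.8, 1.2]
opening: 0.0815
time: 9.8
ee_pos: [0.4859, 0.2787, 0.1981]
tcp_rot: [179.6, 0.5, 52.2]
wrist_force: [1.2, 1.2, 0.3]
opening: 0.085
time: 10.3
ee_pos: [0.3751, 0.1279, 0.3011]
tcp_rot: [179.5, 0.3, 52.3]
wrist_force: [0.4, 1.0, 0.3]
opening: 0.0855
```

View pics/side7c.png

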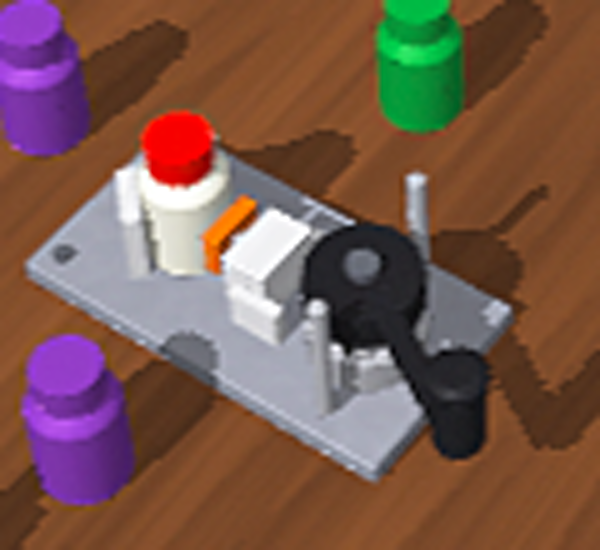

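View pics/scene7.png

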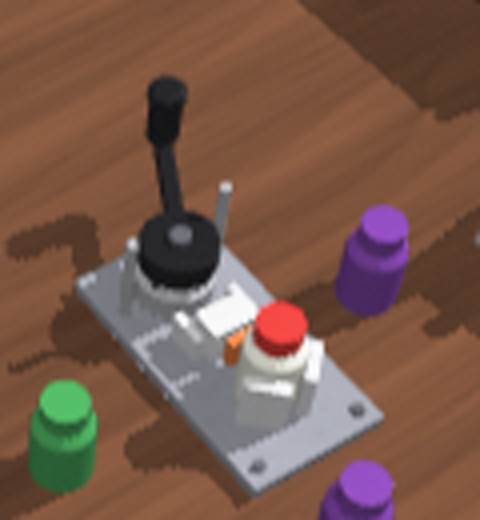

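View pics/side7.png

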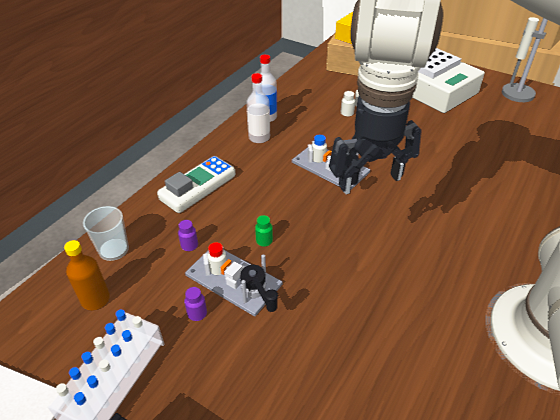

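Run:
```python
from h import *
from workcell import viewer
np.set_printoptions(precision=4,suppress=True)
s=viewer.camera("scene");t=viewer.camera("side")
P={}
for n,a,b in [("knob",(321.75,142.5),(271.4,294)),("hub",(325,178.75),(252.2,272.6)),("cap",(350,200.5),(216.2,246.6))]:
    x,e=tri(s,a,t,b);P[n]=x; print(n,x,e)
k,h,c=[P[i][:2] for i in("knob","hub","cap")]
v=k-h;print(np.degrees(np.arctan2(v[1],v[0])),np.hypot(*v))
f=lambda i:cv2.resize(i[230:285,200:250],None,fx=8,fy=8,interpolation=2)
cv2.imwrite("pics/cmp7.png",np.hstack([f(cv2.imread("pics/side0.png")),f(t["color"])]))
```

```text
knob [0.4828 0.2721 0.0981] 0.0030248226906086557
hub [0.5597 0.226  0.0624] 0.00208717928396641
cap [0.655  0.2209 0.0803] 0.0038257780716245485
149.0424564004445 0.08963538546181195
```

View pics/cmp7.png

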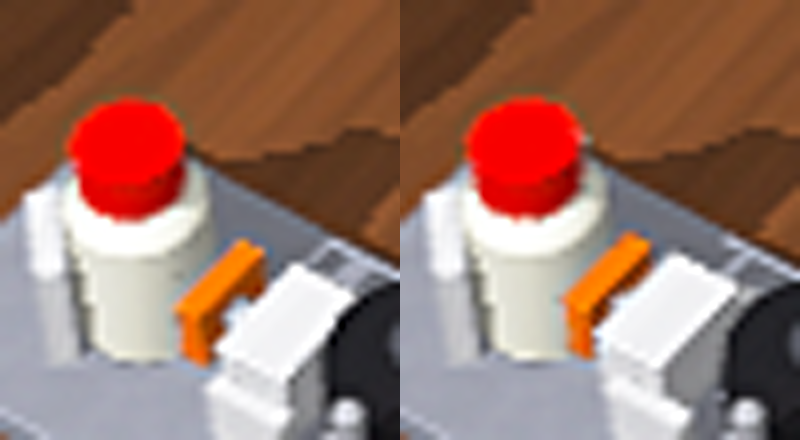

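The white housing moved further than the pad, so the spring is compressed. The knob sat back about 5°, within the 7° play. I check that the housing itself didn't move back between pressing and now.

Run:
```python
from h import *
a=cv2.imread("pics/side6.png");b=cv2.imread("pics/side7c.png")
p0=cv2.imread("pics/side0.png")[220:320,180:290];p0=cv2.resize(p0,None,fx=5,fy=5,interpolation=2)
# block edges + pad: template matching, and static reference (cap)
for n,(x0,x1,y0,y1) in dict(padblock=(200,285,195,300),block=(225,285,205,270),pad=(203,258,195,270),cap=(140,220,110,190),purple=(30,130,340,440)).items():
    T=b[y0:y1,x0:x1]
    for m,i in(("press",a),("start",p0)):
        r=cv2.matchTemplate(i,T,cv2.TM_CCOEFF_NORMED);_,v,_,l=cv2.minMaxLoc(r);print(n,m,round(v,3),(l[0]-x0)/5,(l[1]-y0)/5)
```

```text
padblock press 0.971 0.0 0.0
padblock start 0.907 2.2 1.4
block press 0.997 0.0 0.0
block start 0.933 2.4 1.4
pad press 0.996 0.0 0.0
pad start 0.906 2.0 1.2
cap press 0.995 0.0 0.0
cap start 0.988 0.4 0.2
purple press 1.0 0.0 0.0
purple start 1.0 0.0 0.0
```

Run:
```python
from workcell import job_done,get_obs
print(job_done()); print(get_obs()["time"])
```

```text
the job is handed in; nothing more can be done
None
the job is handed in; nothing more can be done
```

I reset the red clamp's lever and tightened it until it met a firm stop, then handed the job in about 10 s in, of the 46 s allowed. I lifted the lever 16 mm, swung it 90° anticlockwise, let it drop in and turned it about 80° clockwise. Then I let go and moved clear.

**Last checks:**
- **End stop:** the force at the knob rose from 3 N to about 16 N, with almost no further movement, at a bar angle of about 143.5° in the world. That is some 30° short of the post.
- **Pad and spindle:** the orange pad touches the bottle. Neither it nor its housing moved between the final press and after release (within 0.2 px).
- **Lever and bottle:** the lever is down and the bottle stands upright in its seat.
- **Blue clamp:** I never went down near it. The last picture shows the arm between the camera and part of it, and I made no separate measurement there.

**Small disagreements:**
- After release the bar measured about 149° instead of about 143.5°. That is within the lever's 7° play, and the housing did not move.
- The housing appeared to have moved about 6.5 mm from its start, against 7.4 mm expected. That is a rough reading from pixels.

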